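Free a wheelchair armrest from its bracket with the forked spring-bar tool

TASK

Take the old armrest off its bracket as a wheelchair fitter does: with the forked tool from the rack, straddle the sprung hinge bar between its collar and the ear, push the collar gently sideways until the pin is out of the ear, and with the bar held in use the tool to swing that end of the armrest out from between the ears. Put the tool back in the rack slot it came from, then draw the armrest out of the other ear and lay it pad up on the floor of the grey tray. Lever and force nothing, and leave the other things on the table where they are.

Things in the scene. Friction and masses are not known exactly. Their poses are not given: they have to be found in the camera images.
- stand: Bench stand, fixed. Origin on the table under the hinge axis, which is 32 mm up; x the way the armrest points, y along the hinge axis to its sprung end, z up. Plywood board 12 mm thick, x -90 to 245, y -110 to 70 mm; the armrest lies on two battens (x 59 to 81 and 194 to 216), their tops at z 20 mm. Below the hinge bar there is only the board
- bracket: Dark steel bracket fixed on the stand, same origin and axes: two ears, each 8 mm thick (inner faces y 52 and -38), x -19 to 9, z 21 to 43 mm, joined by steel at x -27 to -19; holes on the hinge axis, 8 mm square in the sprung-side ear, 11 (x) by 8 mm in the other. It is clamped to a 25 mm tube stub at x -50, y 0, whose top is at z 72 mm
- ear_hole (a point): Fixed on the bracket, its axes: centre of the hole in the sprung-side ear, at the ear's inner face. The sprung end is clear when it (sprung_end) has been swung to x above 12 mm here; before that the pin, drawn in, passes along the inner face of the ear, whose front edge is at x 9 mm
- far_hole (a point): Fixed on the bracket, its axes: the centre of the hole in the other ear, at its inner face, 90 mm from ear_hole
- neck (a point): On the axis of the sprung bar, 4 mm from the sprung-side ear's inner face as found: the place for the fork. Fixed to the armrest, does not follow the bar in; axes as pad_center's. The bar is 10 mm round; a shaft collar (22 mm round, 5 mm thick) is clamped on it with its near face 8 to 30 mm from the ear, differently each time. The prongs straddle the bar from above, one each side in x
- sprung_end (a point): On the armrest, axes as pad_center's: the point of the hinge axis at ear_hole as found, 90 mm from far_pivot. There a 6 mm pin on the bar's end enters the ear by 6 mm. Pushing the collar along -y draws it in: out of the ear after about 6.3 mm, solid at 7.2 mm. The spring gives about 4 N at first, 9 N as the pin comes out, 10 N just before solid; beyond that the force climbs steeply
- far_pivot (a point): On the armrest, axes as pad_center's: where its fixed 6 mm pin meets the other ear's inner face; the pin stands 5 mm into the ear. The armrest swings about this point, freely to 0.3 rad. Once the sprung end is clear in front of its ear, the armrest comes out by moving it 6 mm or more along its own +y, then up
- pad_center (a point): Centre of the black pad (190 long, 50 wide, 28 mm high), half-way up; 139 mm ahead of the hinge axis, 14 mm above it; x along the pad away from the hinge, y along the hinge bar to the sprung end, z up. Below the pad a 40 mm wide, 12 mm high rail; underside 26 mm under this point. Whole armrest x -151 to 95 mm from here, about 0.5 kg, balance point about 30 mm towards the hinge
- fork_grip (a point): Forked tool, the only one with a square light-wood handle (20 x 20 mm, 65 long), hanging upright. This point: on its axis, 32 mm above the steel guard's underside, 39 mm below the handle's top. x across the prongs, y through the blade, z up. Guard 44 (x) by 26 by 6 mm; blade 24 wide, 4 thick, tips 84 mm below this point; slot 14 mm wide, 20 deep between 5 mm prongs. 0.16 kg
- rack: Open wooden tool rack, fixed, 60 (x) by 235 mm (y), 70 mm high, origin under its middle. Three slots, 12 mm in x and 32 mm in y, through its 10 mm top at y -80, 0 and 80 mm; the tools hang through them on their guards, the fork's prongs in line along y. Which tool is in which slot varies
- driver: a screwdriver with a round black handle in the rack; not needed; origin at its guard's underside
- hook_tool: a spring hook with a wooden T handle in the rack; not needed; origin at its guard's underside
- tray: the grey tray, fixed: 300 mm (x) by 140 mm (y), 30 mm high, walls and floor 4 mm; origin at the centre of its underside
- glue_stick: bystander: a glue stick standing on its end, 27 mm round, 90 mm high; origin at the underside
- tape_roll: bystander: a tape roll lying flat, 84 mm round, 24 mm high; origin at the underside
- spanner: bystander: a spanner lying flat, 180 mm long along its x; origin at the centre of its underside
Mind the look-alikes: they are no part of the job. What is shaped like the part that bears fork_grip but blue or yellow is not meant.

How it is judged:
By the outcome, as a careful person would: the job done as asked, in the order asked, and still so for the second after the job is handed in, with the robot touching nothing.
It also fails if it takes over 72 s, if anything falls off the work surface, if the arm or the gripper's body presses on something with over 40 N, if the wrist force passes 120 N, or if a joint passes its speed limit or range.

ROBOT

A 6-joint arm with a two-finger parallel gripper is mounted at the origin on the work surface. World frame = base frame: x ahead of the robot, y to its left, z up, the work surface at z = 0. Lengths are in m, angles in rad, forces in N, time in s.
With the tool pointing down it reaches from about 0.275 to 0.85 m from the base axis. Payload 19 kg.
Tool frame: the origin (TCP) lies at the very end of the fingers, on their centre line; the grasp point (between the pads) lies 19 mm behind it; z points along the fingers, y is the direction in which the jaws open and shut (so a half turn about z gives the same grasp; the last joint's range is limited). The gripper opens to 85 mm and grips with 20 to 120 N. Pads are 22 mm wide; open, the fingers measure 114 mm over their backs; the gripper's body (76 mm by 85 mm) begins 54 mm behind the grasp point. The pads swing forward as they close: fully open they stand 13 mm farther back than shut.
Start: joints at [-1.272, 0.15, 1.437, -0, 1.554, -0.134], TCP at [0.241, -0.522, 0.231] pointing down, gripper open.
Joint ranges: [-2.8, 2.8], [-0.68, 2.1], [0.12, 2.68], [-1.39, 4.53], [0.16, 2.79], [-2.81, 2.81]. Speed limits (rad/s): [1.89, 1.89, 2.22, 3.01, 3.01, 3.01].

INTERFACE

Orientations are given as [roll, pitch, yaw] about the fixed x, y, z axes, in that order (R = Rz(yaw) Ry(pitch) Rx(roll)).
In Python, from plant import arm, imaging, spotter gives the robot as it stands.
- The arm moves only by the tool arm_command, never from a script. Its arguments are lists of equal length, an entry for each row: "fingers": the closure, from 0 (fully open) to 1 (shut); "linear": the shift along the tool's x, y, z in mm, a list of three; "turn": the turn, a rotation vector about the tool's x, y, z in rad, a list of three. A call has 1 to 8 rows; each row is the pose to reach, as a shift and turn from the pose commanded when the call began, along the tool's axes at that moment; what a row does not reach only later rows make up. A row lasts 1/10 s, in which the tool goes at most 50 mm and 8.59 degrees, less where a joint would pass 70% of its speed; a pose out of reach is approached as far as the arm can. A call with a gripper value outside its range is refused whole. The fingers move at their own pace and stop on an object; "grip_force" is the grip in N (left out, the last holds). Time passes only in rows, so rows that repeat a pose let the fingers close. It gives the time, the measured TCP pose, the force and the opening at its end, in the units of the state.
- arm.sense(): the state, without advancing time (a new reading comes with each control period).
- imaging.read_camera(name): name is "side" or "top"; returns a dict with "color" (400x640x3 uint8, blue, green, red), "range_z" (400x640 float32, m along the optical axis (not along the pixel's ray), 0 where there is no reading), "intrinsics" (3x3 intrinsics, pixels), "pose" (4x4, takes a point from camera to world coordinates). Camera axes: x right, y up, looking along -z (the intrinsics and any distortion apply to the point x, -y, -z); pixel columns grow to the right and rows downward; lengths in m; the calibration is good to about 2 mm. A picture is of the moment at which its call begins.
- arm.hand_in(): hands the job in, once; it reports no verdict.
Trained networks look in a picture, given as the dict that the camera call returned (one of the last four; its "shot" number tells which), for a name from the list of things; names that differ only in an ending like _2 or _b are one class to them, and where a whole thing is asked for, a point or a joint stands for the part that bears it (a point fixed in the world has none). Each returns a list of dicts, best first, with "score" (0 to 1); they miss things now and then, are a little off and sometimes report something else, mostly with a low value. They report only what shows in the picture. A call takes as long as a camera call. They do not tell look-alikes from the thing itself.
- spotter.spot_in(picture, target): "xy" ([column, row] as shares, 0 to 1, of the picture: columns of its width, rows of its height, amid what is visible of it).
- spotter.trace(picture, target): "pixels" (400x640 bool, what is visible of it) and "xy" ([column, row] as shares, 0 to 1, of the picture: columns of its width, rows of its height, amid what is visible of it).
The state is a dict: "t": time; "joints": joint angles; "qvel": joint speeds; "effort": joint torques, N m; "position": TCP position; "tcp_rot": TCP orientation; "ft_force": force on the tool from outside, world axes, zero at the start; "wrist_torque": the same for the moment, N m; "finger_gap": opening from 0.0 (shut) to 1.0 (fully open).
Only numpy, scipy, OpenCV 4.12 (cv2) and the standard library are available. Lean on these libraries where they do the work, as an engineer would, in place of code of your own. Each camera call takes 0.05 s, during which the arm holds its last target. There are 200 camera calls.

## Working session

There is one attempt and no reset: what is moved stays moved. The work goes in short steps, Python scripts to look and compute and a tool call to move; the robot and the scene stay as the last step left them, time stands still between calls to the robot, and variables do not carry over. Pictures are saved under pics/ and viewed, about 8 in all and at most 12, crops included, and the job is handed in when it is done.

Besides the shell and the picture viewer there is one more tool, called after ">>>" as a command line: name --argument value ..., lists and objects as JSON in quotes. arm_command: Moves the arm, as the interface text tells. Its arguments: {"type":"object","properties":{"fingers":{"type":"array","items":{"type":"number"}},"linear":{"type":"array","items":{"type":"array","items":{"type":"number"}}},"turn":{"type":"array","items":{"type":"array","items":{"type":"number"}}},"grip_force":{"type":"number"}},"required":["fingers","linear","turn"]}

```bash
ls; mkdir -p pics; cat > h.py <<'E'
import numpy as np, cv2
from plant import arm, imaging, spotter
def world(p,u,v,z=None):
    K=p["intrinsics"];T=p["pose"]
    d=p["range_z"][int(v),int(u)] if z is None else z
    r=np.array([(u-K[0,2])/K[0,0],-(v-K[1,2])/K[1,1],-1.0])
    return T[:3,:3]@(r*d)+T[:3,3]
def cloud(p):
    K=p["intrinsics"];T=p["pose"];v,u=np.mgrid[0:400,0:640];d=p["range_z"]
    P=np.stack([(u-K[0,2])/K[0,0]*d,-(v-K[1,2])/K[1,1]*d,-d],-1)
    W=P@T[:3,:3].T+T[:3,3]; W[d==0]=np.nan; return W
def proj(p,X):
    K=p["intrinsics"];T=p["pose"];c=T[:3,:3].T@(np.array(X)-T[:3,3]);c=c/-c[2]
    return K[0,0]*c[0]+K[0,2],-K[1,1]*c[1]+K[1,2]
E
cat > a.py <<'E'
from h import *
import pickle
np.set_printoptions(precision=4,suppress=True)
s=arm.sense();print(s)
for n in ["top","side"]:
    p=imaging.read_camera(n);pickle.dump(p,open(n+".pkl","wb"));cv2.imwrite(f"pics/{n}1.png",p["color"])
    print(n,p["pose"],p["intrinsics"],[k for k in p])
    W=cloud(p)
    for t in ["stand","bracket","pad_center","fork_grip","rack","driver","hook_tool","tray","glue_stick","tape_roll","spanner","neck"]:
        for r in spotter.trace(p,t)[:3]:
            m=r["pixels"];print(t,round(r["score"],2),np.round(np.array(r["xy"])*[640,400]),m.sum(),np.nanmedian(W[m],0))
E
python3 a.py
```

```text
pics
{'t': 0.0, 'joints': array([-1.272 ,  0.151 ,  1.438 , -0.    ,  1.5538, -0.134 ]), 'qvel': array([-0.0015, -0.    , -0.0018,  0.0005,  0.002 , -0.0006]), 'effort': array([ -0.0012, -71.3043, -57.0877,  -0.0003,   0.0091,  -0.0001]), 'position': array([ 0.2411, -0.5217,  0.2307]), 'tcp_rot': array([-3.1404, -0.0001,  0.4328]), 'ft_force': array([ 1.2568, -0.332 , -0.1227]), 'wrist_torque': array([-0.0254, -0.0323, -0.0508]), 'finger_gap': 0.9991730058313941}
top [[ 0.0093  0.9959 -0.0899  0.369 ]
 [-0.9999  0.0088 -0.0061  0.0085]
 [-0.0053  0.09    0.9959  0.9107]
 [ 0.      0.      0.      1.    ]] [[361.4692   0.     316.5498]
 [  0.     361.4692 195.4985]
 [  0.       0.       1.    ]] ['color', 'range_z', 'intrinsics', 'pose', 'shot']
stand 0.58 [322. 132.] 7095 [0.6086 0.0022 0.0115]
bracket 0.94 [362. 133.] 613 [ 0.5901 -0.0964  0.0417]
bracket 0.66 [319. 133.] 7229 [0.6069 0.0034 0.0114]
pad_center 0.86 [302. 146.] 2037 [0.5653 0.0475 0.0576]
fork_grip 0.71 [469. 220.] 335 [ 0.3931 -0.3276  0.091 ]
fork_grip 0.67 [488. 261.] 350 [ 0.2897 -0.3771  0.0743]
fork_grip 0.61 [
[... 1034 characters left out ...]
0791]
fork_grip 0.64 [381. 273.] 365 [ 0.3826 -0.3415  0.0935]
fork_grip 0.61 [361. 312.] 572 [ 0.2827 -0.3879  0.0655]
rack 0.83 [395. 284.] 1746 [ 0.4101 -0.3452  0.032 ]
rack 0.63 [344. 198.] 1140 [0.5538 0.0408 0.0507]
driver 0.41 [432. 235.] 93 [ 0.5458 -0.3191  0.1294]
hook_tool 0.43 [404. 270.] 37 [ 0.4543 -0.3308  0.0747]
tray 0.83 [286. 171.] 1004 [0.5551 0.3919 0.0097]
glue_stick 0.75 [291. 199.] 269 [0.3978 0.0979 0.0503]
tape_roll 0.58 [307. 225.] 494 [ 0.3951 -0.0025  0.0148]
tape_roll 0.2 [288. 203.] 227 [0.3977 0.0972 0.0549]
spanner 0.66 [334. 260.] 363 [ 0.3815 -0.1617  0.0069]
neck 0.74 [346. 198.] 1175 [0.5547 0.0355 0.0499]
neck 0.21 [285. 168.] 978 [0.5554 0.3916 0.0098]
```

View pics/top1.png

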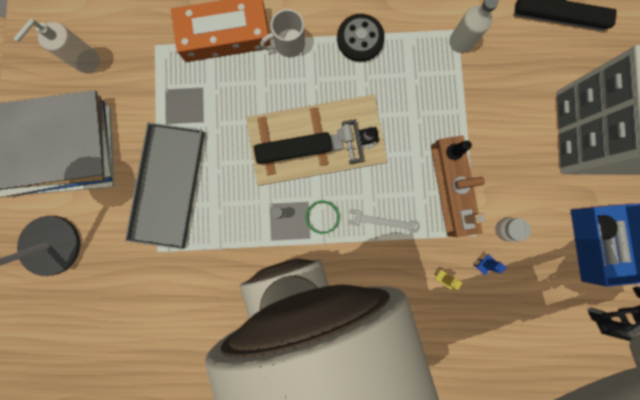

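View pics/side1.png

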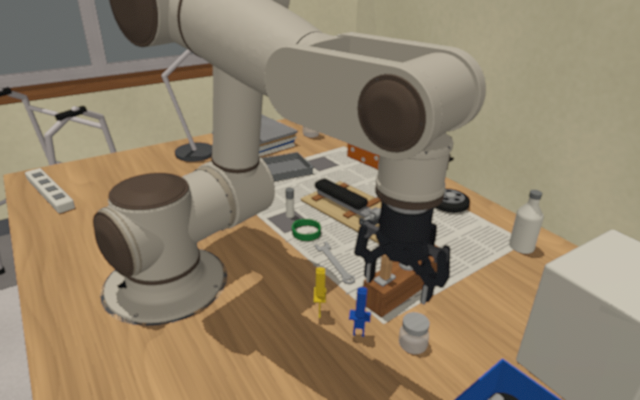

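The top view shows the bracket at (355,135), the armrest pointing left in the picture (+Y world), the tray at (165,185) and the rack at (455,188). There are three fork candidates: the rack's lower slot at (469,220), a blue one at (488,261) and a yellow one at (445,280). Only the one in the rack has a light-wood handle and hangs in a slot, so I'll check it in enlarged crops while I measure.

```bash
cat > b.py <<'E'
from h import *
import pickle
np.set_printoptions(precision=4,suppress=True)
p=pickle.load(open("top.pkl","rb"));W=cloud(p);c=p["color"]
a=cv2.resize(c[85:190,240:395],None,fx=5,fy=5,interpolation=cv2.INTER_CUBIC)
b=cv2.resize(c[125:295,425:515],None,fx=3,fy=3,interpolation=cv2.INTER_CUBIC)
cv2.imwrite("pics/cropA.png",a)
q=pickle.load(open("side.pkl","rb"))
d=cv2.resize(q["color"][240:340,300:450],None,fx=3.4,fy=5.1,interpolation=cv2.INTER_CUBIC)[:510,:510]
cv2.imwrite("pics/cropB.png",np.hstack([b,d]))
def box(zlo,zhi,x0,x1,y0,y1,m0=None):
    m=(W[...,2]>zlo)&(W[...,2]<zhi)&(W[...,0]>x0)&(W[...,0]<x1)&(W[...,1]>y0)&(W[...,1]<y1)
    if m0 is not None:m&=m0
    m=cv2.morphologyEx(m.astype(np.uint8),cv2.MORPH_OPEN,np.ones((2,2)))
    n,l,s,_=cv2.connectedComponentsWithStats(m);k=1+np.argmax(s[1:,4]);m=l==k
    P=(W[m][:,:2]*1000).astype(np.float32);r=cv2.minAreaRect(P);print(m.sum(),r,np.median(W[m][:,2]));return m
print("board");box(.007,.2,.45,.75,-.2,.25)
print("pad");box(.05,.07,.45,.75,-.08,.25)
print("rack");box(.06,.078,.33,.62,-.40,-.22)
print("tray");box(.0,.05,.3,.75,.28,.55,spotter_m:=None) if 0 else None
for cam in (p,q):
  pass
print("highs near bracket")
m=(W[...,2]>.035)&(W[...,0]>.5)&(W[...,0]<.68)&(W[...,1]<-.03)&(W[...,1]>-.2)
for v,u in zip(*np.nonzero(m)):
    pass
v,u=np.nonzero(m);print(u.min(),u.max(),v.min(),v.max())
for vv in range(115,165): print(vv,*[("%2d"%(1000*W[vv,x,2]) ) for x in range(328,384)])
for t in ["fork_grip"]:
    pass
print("tools")
m=(W[...,2]>.08)&(W[...,0]>.33)&(W[...,0]<.62)&(W[...,1]<-.22)&(W[...,1]>-.42)
n,l,s,ce=cv2.connectedComponentsWithStats(m.astype(np.uint8))
for i in range(1,n):
    if s[i,4]>3: print(s[i],np.median(W[l==i],0),W[l==i].min(0),W[l==i].max(0))
E
python3 b.py
```

```text
board
9104 ((593.1704711914062, 13.668838500976562), (178.73033142089844, 337.71356201171875), 10.815996170043945) nan
pad
1550 ((nan, nan), (0.0, 0.0), 0.0) nan
rack
2215 ((nan, nan), (0.0, 0.0), 0.0) nan
tray
highs near bracket
335 379 119 162
115 10 11 10  9 10 12 10 11 14  9 13 10  9 13 12 13 11 12  9 10 10 11 12 10 11  8  9 10 11 12  9  8  9 11  7 12 11 10 10 12  8 10 13  7 11 12 10 12 10 11  9 -1  0  0  0  1Traceback (most recent call last):
  File "b.py", line 28, in <module>
    for vv in range(115,165): print(vv,*[("%2d"%(1000*W[vv,x,2]) ) for x in range(328,384)])
                                          ~~~~~^^~~~~~~~~~~~~~~~
ValueError: cannot convert float NaN to integer
```

View pics/cropA.png

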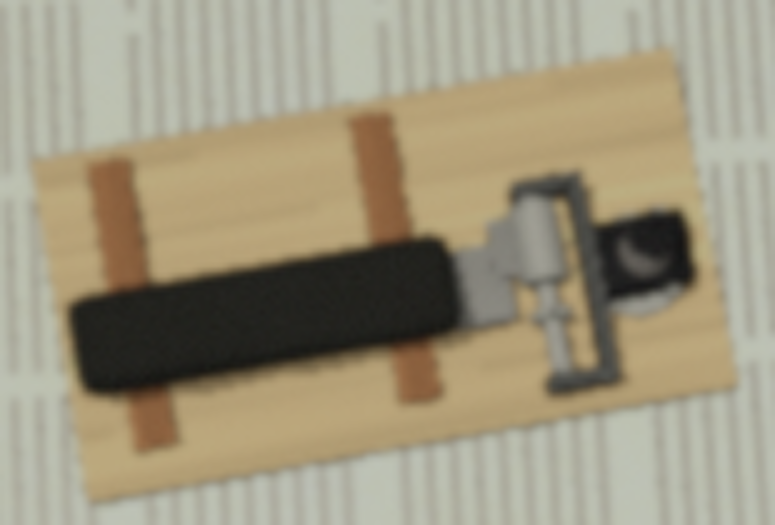

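View pics/cropB.png

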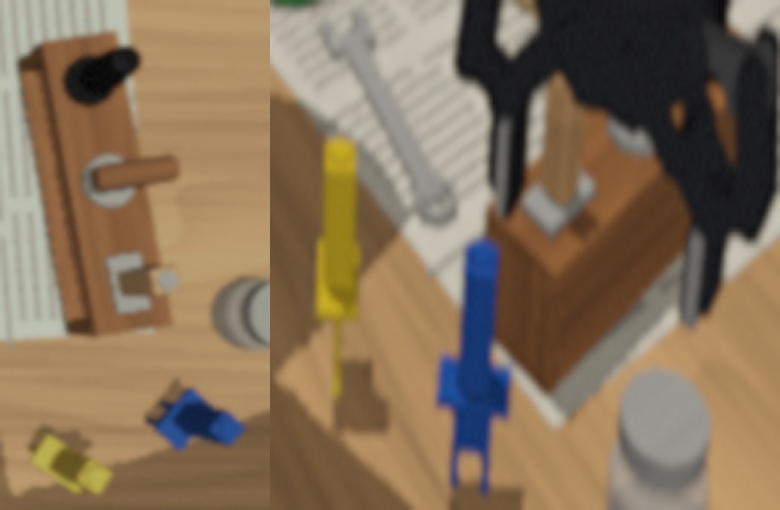

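The crops show the fork at crop B (145,285): light-wood square handle in the rack's robot-side slot. The blue and yellow copies stand outside the rack. In crop A the collar is at (552,313) and the sprung ear's inner face at about (567,373), so the gap is roughly 25 mm. Next I'll fit the frames.

```bash
cat > c.py <<'E'
from h import *
import pickle
from scipy.optimize import least_squares
np.set_printoptions(precision=4,suppress=True)
p=pickle.load(open("top.pkl","rb"));q=pickle.load(open("side.pkl","rb"))
def plane(p,u,v,z):
    K=p["intrinsics"];T=p["pose"]
    r=T[:3,:3]@np.array([(u-K[0,2])/K[0,0],-(v-K[1,2])/K[1,1],-1.0]);o=T[:3,3]
    return (o+r*(z-o[2])/r[2])
cA=lambda u,v:(240+(u+.5)/5-.5,85+(v+.5)/5-.5)
cB=lambda u,v:(425+(u+.5)/3-.5,125+(v+.5)/3-.5)
def fit(P,M,yaw0):
    P=np.array(P)[:,:2];M=np.array(M)/1000.
    f=lambda s:((M@np.array([[np.cos(s[2]),np.sin(s[2])],[-np.sin(s[2]),np.cos(s[2])]])+s[:2])-P).ravel()
    r=least_squares(f,[P[:,0].mean(),P[:,1].mean(),yaw0]);print(r.x,"res mm",(f(r.x)*1000).round(1));return r.x
print("board");S=fit([plane(p,*cA(*c),.012) for c in [(33,158),(670,48),(735,385),(92,502)]],[(245,-110),(-90,-110),(-90,70),(245,70)],1.7)
def st(x,y,z):
    c,s=np.cos(S[2]),np.sin(S[2]);return np.array([S[0]+(c*x-s*y)/1e3,S[1]+(s*x+c*y)/1e3,z/1e3])
for nm,c,z in [("sprung ear outer back corner",(620,378),43),("far ear back outer",(579,175),43),("sprung ear front",(549,393),43),("collar c",(552,313),43),("ear in/bar",(563,373),38),("stub",(650,255),72)]:
    P=plane(p,*cA(*c),z/1e3);c_,s_=np.cos(S[2]),np.sin(S[2]);d=(P[:2]-S[:2])*1000;print(nm,c_*d[0]+s_*d[1],-s_*d[0]+c_*d[1])
print("ear_hole",st(0,52,32),"neck",st(0,48,32),"far",st(0,-38,32),"pad",st(139,0,46))
for nm,X in [("ear_hole",st(0,52,32)),("pad",st(139,0,60)),("c1",st(245,70,12)),("stubtop",st(-50,0,72))]: print(nm,"side px",proj(q,X))
print("rack top: corners");R=fit([plane(p,*cB(*c),.07) for c in [(44,45),(113,35),(170,325),(97,335)]],[(30,117.5),(30,-117.5),(-30,-117.5),(-30,117.5)],0) if 0 else None
R=fit([plane(p,*cB(*c),.07) for c in [(41,47),(115,34),(170,325),(98,334)]],[(-30,117.5),(30,117.5),(30,-117.5),(-30,-117.5)],-1.4)
for y in(-80,0,80):
    c_,s_=np.cos(R[2]),np.sin(R[2]);print("slot",y,R[0]+(-s_*y)/1e3,R[1]+c_*y/1e3)
print("guard centre z76",plane(p,*cB(128,284),.076),"handle top z141",plane(p,*cB(165,281),.141))
# tray: trace from side+top
for cam in (p,q):
    W=cloud(cam);w=W[...,1]
c=p["color"];W=cloud(p)
g=c.astype(int);m=((g.max(2)<115)&(g.max(2)-g.min(2)<25)).astype(np.uint8);m[:, :110]=0;m[:,215:]=0;m[:110]=0;m[260:]=0
m=cv2.morphologyEx(m,cv2.MORPH_OPEN,np.ones((3,3)));n,l,s_,_=cv2.connectedComponentsWithStats(m);k=1+np.argmax(s_[1:,4]);m=l==k
pts=np.array([plane(p,u,v,.03)[:2]*1000 for v,u in zip(*np.nonzero(m))],np.float32);print("tray",s_[k],cv2.minAreaRect(pts),np.nanmin(W[m],0),np.nanmax(W[m],0),np.nanmedian(W[m],0))
E
python3 c.py
```

```text
board
[ 0.5887 -0.0635  1.7574] res mm [-0.2  2.3  1.8 -2.  -0.7 -3.6 -0.8  3.3]
sprung ear outer back corner -25.476385337605734 59.96684743099009
far ear back outer -24.64704341478814 -42.7973629195876
sprung ear front 9.82809758505123 61.10478484252024
collar c 1.1063348786781124 22.546346041464346
ear in/bar 0.6819539452064305 51.77278407615764
stub -45.906527300036544 9.396143466566437
ear_hole [ 0.5376 -0.0731  0.032 ] neck [ 0.5415 -0.0724  0.032 ] far [ 0.626  -0.0565  0.032 ] pad [0.5629 0.0731 0.046 ]
ear_hole side px (np.float64(362.86385500000154), np.float64(221.01493374554371))
pad side px (np.float64(340.48047534967986), np.float64(188.73311698864939))
c1 side px (np.float64(299.93331370119415), np.float64(197.27250749317648))
stubtop side px (np.float64(389.8919414943738), np.float64(209.2248855718977))
rack top: corners
[ 0.4708 -0.3209 -1.4066] res mm [ 3.4  0.8  2.3  0.1 -1.6 -2.3 -4.   1.4]
slot -80 0.39183429535980074 -0.334008900798717
slot 0 0.4707576619875511 -0.32092829683170887
slot 80 0.5496810286153014 -0.30784769286470076
guard centre z76 [ 0.3924 -0.3336  0.076 ] handle top z141 [ 0.3929 -0.3331  0.141 ]
tray [ 126  123   80  125 1947] ((472.43670654296875, 384.4581298828125), (151.55764770507812, 293.4949645996094), 82.50606536865234) [ 0.3191  0.3016 -0.0045] [0.6274 0.4785 0.033 ] [0.482  0.4412 0.0116]
```

```bash
cat > g.py <<'E'
# usage: g.py x y z yaw  (m, rad) -> linear mm, turn rad from the present pose
import sys;from h import *
from scipy.spatial.transform import Rotation as Ro
x,y,z,yaw=map(float,sys.argv[1:5]);s=arm.sense()
R0=Ro.from_euler("xyz",s["tcp_rot"]);R1=Ro.from_euler("xyz",[np.pi,0,yaw])
print("lin",(R0.inv().apply(np.array([x,y,z])-s["position"])*1000).round(1),"turn",(R0.inv()*R1).as_rotvec().round(4))
print("t",round(s["t"],2),s["position"].round(4),s["tcp_rot"].round(4),"F",s["ft_force"].round(1),"gap",round(s["finger_gap"],3),"q",s["joints"].round(2))
E
python3 g.py .392 -.334 .2 1.735
```

```text
lin [ 215.8 -107.3   31.3] turn [-1.0000e-04 -1.0000e-04 -1.3022e+00]
t 1.3 [ 0.2411 -0.522   0.2313] [-3.1415 -0.      0.4328] F [ 0.3 -0.6 -0.4] gap 1.001 q [-1.27  0.15  1.44 -0.    1.55 -0.13]
```

>>> arm_command --fingers '[0.4,0.4,0.4,0.4,0.4,0.4,0.4,0.4]' --linear '[[216,-107,31],[216,-107,31],[216,-107,31],[216,-107,31],[216,-107,31],[216,-107,31],[216,-107,31],[216,-107,31]]' --turn '[[0,0,-1.302],[0,0,-1.302],[0,0,-1.302],[0,0,-1.302],[0,0,-1.302],[0,0,-1.302],[0,0,-1.302],[0,0,-1.302]]' --grip_force 20

```text
t: 2.1
position: [0.3927, -0.3338, 0.2003]
tcp_rot: [3.142, 0.0, 1.64]
ft_force: [-0.0, 0.1, 0.7]
finger_gap: 0.599
```

```bash
python3 g.py .392 -.334 .084 1.735
```

```text
lin [-1.000e-01 -7.000e-01  1.163e+02] turn [ 0.     0.    -0.095]
t 2.1 [ 0.3927 -0.3338  0.2003] [3.1416 0.     1.64  ] F [-0.   0.1  0.7] gap 0.599 q [-0.85  0.04  1.62  0.    1.48 -0.92]
```

>>> arm_command --fingers '[0.4,0.4,0.4,0.4,0.85,0.85,0.85,0.85]' --linear '[[0,-1,40],[0,-1,80],[0,-1,110],[0,-1,116],[0,-1,116],[0,-1,116],[0,-1,116],[0,-1,116]]' --turn '[[0,0,-0.095],[0,0,-0.095],[0,0,-0.095],[0,0,-0.095],[0,0,-0.095],[0,0,-0.095],[0,0,-0.095],[0,0,-0.095]]' --grip_force 20

```text
t: 2.9
position: [0.392, -0.335, 0.0861]
tcp_rot: [3.14, 0.002, 1.728]
ft_force: [-0.4, -0.1, 9.0]
finger_gap: 0.229
```

```bash
python3 g.py .392 -.334 .084 .164
```

```text
lin [1.  0.2 2.1] turn [3.2000e-03 7.0000e-04 1.5638e+00]
t 2.9 [ 0.392  -0.335   0.0861] [3.1400e+00 2.5000e-03 1.7278e+00] F [-0.4 -0.1  9. ] gap 0.229 q [-0.86  0.12  1.77  0.    1.24 -1.01]
```

>>> arm_command --fingers '[0.4,0.4,0.4,0.4,0.4,0.4,0.4,0.4]' --linear '[[0,0,-2],[0,0,-4],[0,0,-4],[0,0,-4],[0,0,-4],[0,0,-4],[0,0,-4],[0,0,-4]]' --turn '[[0,0,0],[0,0,0],[0,0,0],[0,0,0.15],[0,0,0.3],[0,0,0.45],[0,0,0.6],[0,0,0.75]]'

```text
t: 3.7
position: [0.3913, -0.3343, 0.0883]
tcp_rot: [-3.141, -0.0, 0.972]
ft_force: [-0.8, 0.2, 0.3]
finger_gap: 0.598
```

```bash
python3 g.py .392 -.335 .089 .164
```

```text
lin [-0.2  1.  -0.7] turn [-2.000e-04 -0.000e+00  8.076e-01]
t 3.7 [ 0.3913 -0.3343  0.0883] [-3.1415e+00 -1.0000e-04  9.7160e-01] F [-0.8  0.2  0.3] gap 0.598 q [-0.86  0.12  1.77  0.    1.25 -0.26]
```

>>> arm_command --fingers '[0.4,0.4,0.4,0.4,0.4,0.4,0.4,0.4]' --linear '[[0,1,-1],[0,1,-1],[0,1,-1],[0,1,-1],[0,1,-1],[0,1,-1],[0,1,-1],[0,1,-1]]' --turn '[[0,0,0.15],[0,0,0.3],[0,0,0.45],[0,0,0.6],[0,0,0.7],[0,0,0.808],[0,0,0.808],[0,0,0.808]]'

```text
t: 4.5
position: [0.3922, -0.3348, 0.0893]
tcp_rot: [-3.141, 0.0, 0.173]
ft_force: [-0.2, 0.3, 0.3]
finger_gap: 0.596
```

>>> arm_command --fingers '[0.85,0.85,0.85,0.85,0.85,0.85,0.85]' --linear '[[0,0,0],[0,0,0],[0,0,0],[0,0,0],[0,0,0],[0,0,0],[0,0,0]]' --turn '[[0,0,0],[0,0,0],[0,0,0],[0,0,0],[0,0,0],[0,0,0],[0,0,0]]' --grip_force 90

```text
t: 5.2
position: [0.3922, -0.3349, 0.0895]
tcp_rot: [3.142, -0.0, 0.17]
ft_force: [-0.5, 2.6, 5.2]
finger_gap: 0.225
```

```bash
python3 g.py .392 -.335 .215 .164
```

```text
lin [-2.000e-01  1.000e-01 -1.255e+02] turn [ 0.0001 -0.0001  0.006 ]
t 5.2 [ 0.3922 -0.3349  0.0895] [ 3.1415e+00 -1.0000e-04  1.7000e-01] F [-0.5  2.6  5.2] gap 0.225 q [-0.86  0.12  1.77  0.    1.25  0.54]
```

>>> arm_command --fingers '[0.85,0.85,0.85,0.85,0.85,0.85,0.85,0.85]' --linear '[[0,0,-20],[0,0,-60],[0,0,-105],[0,0,-126],[0,0,-126],[0,0,-126],[0,0,-126],[0,0,-126]]' --turn '[[0,0,0],[0,0,0],[0,0,0],[0,0,-0.15],[0,0,-0.3],[0,0,-0.45],[0,0,-0.6],[0,0,-0.75]]'

```text
t: 6.0
position: [0.3921, -0.3348, 0.2149]
tcp_rot: [-3.141, -0.0, 0.926]
ft_force: [0.6, 0.1, -1.2]
finger_gap: 0.217
```

```bash
cat >> h.py <<'E'
S=[0.5887,-0.0635,1.7574]
def st(x,y,z):
    c,s=np.cos(S[2]),np.sin(S[2]);return np.array([S[0]+(c*x-s*y)/1e3,S[1]+(s*x+c*y)/1e3,z/1e3])
E
python3 -c "
from h import *
print(st(1,41,0))"; python3 g.py .5483 -.070 .2 1.757
```

```text
[ 0.54822624 -0.07012379  0.        ]
lin [305.5 -34.2  15. ] turn [-5.000e-04 -3.000e-04 -8.309e-01]
t 6.0 [ 0.3921 -0.3348  0.2149] [-3.141e+00 -1.000e-04  9.261e-01] F [ 0.6  0.1 -1.2] gap 0.217 q [-0.86  0.03  1.6  -0.    1.51 -0.21]
```

>>> arm_command --fingers '[0.85,0.85,0.85,0.85,0.85,0.85,0.85,0.85]' --linear '[[45,-5,0],[90,-10,0],[135,-15,5],[180,-20,10],[225,-25,15],[265,-30,15],[305,-34,15],[305,-34,15]]' --turn '[[0,0,-0.14],[0,0,-0.28],[0,0,-0.42],[0,0,-0.56],[0,0,-0.7],[0,0,-0.831],[0,0,-0.831],[0,0,-0.831]]'

```text
t: 6.8
position: [0.5514, -0.0679, 0.1996]
tcp_rot: [-3.141, -0.001, 1.755]
ft_force: [-0.4, 0.1, -1.4]
finger_gap: 0.223
```

```bash
python3 g.py .5482 -.070 .16 1.757; cat > d.py <<'E'
from h import *
import pickle,sys
s=arm.sense();out=[]
for n in ["side","top"]:
    p=imaging.read_camera(n);pickle.dump(p,open(f"{n}{sys.argv[1]}.pkl","wb"))
    u,v=proj(p,st(0,45,60));u,v=int(u),int(v)
    out.append(cv2.resize(p["color"][max(v-50,0):v+50,u-40:u+40],(480,600),interpolation=cv2.INTER_CUBIC)[:, :400]);print(n,u-40,v-50)
cv2.imwrite(f"pics/d{sys.argv[1]}.png",np.hstack(out))
E
python3 d.py 2
```

```text
lin [-1.5 -3.5 39.6] turn [-0.0002 -0.0014 -0.0021]
t 6.8 [ 0.5514 -0.0679  0.1996] [-3.1414e+00 -1.4000e-03  1.7549e+00] F [-0.4  0.1 -1.4] gap 0.223 q [-0.26  0.12  1.53  0.    1.49 -0.45]
side 325 161
top 312 104
```

View pics/d2.png

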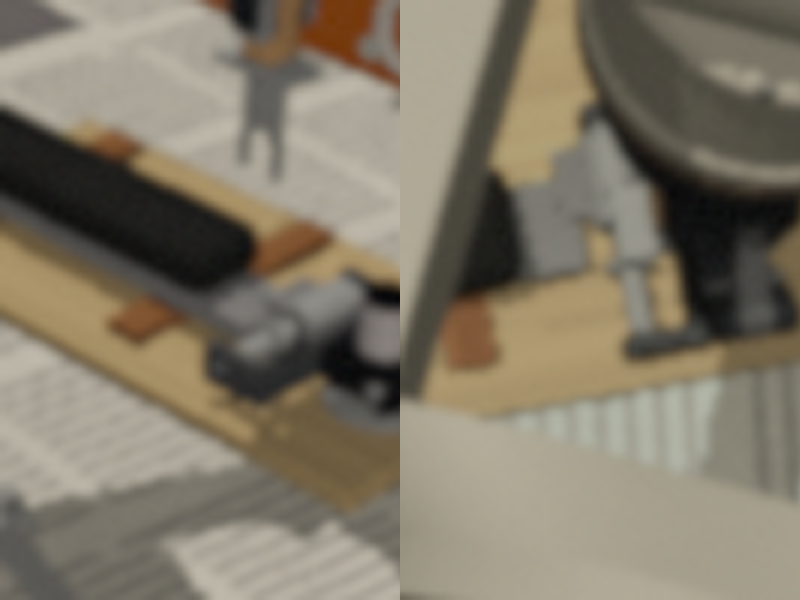

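The side crop shows it is the right fork (steel, wooden handle), with prong tips near (243,165) and (277,180). The top crop shows the sprung ear at about (665,345), with the bar running up from it. Next I'll overlay the model on the pictures to fix the small offset.

```bash
cat > e.py <<'E'
from h import *
import pickle
from scipy.spatial.transform import Rotation as Ro
p=pickle.load(open("top.pkl","rb"));q=pickle.load(open("side2.pkl","rb"))
def draw(p,u0,v0,w,h,f,extra=()):
    im=cv2.resize(p["color"][v0:v0+h,u0:u0+w],None,fx=f,fy=f,interpolation=cv2.INTER_CUBIC)
    def L(A,B,c):
        a,b=[tuple(int(round((k+.5)*f-.5)) for k in (proj(p,X)[0]-u0,proj(p,X)[1]-v0)) for X in (A,B)];cv2.line(im,a,b,c,1)
    def rect(x0,x1,y0,y1,z,c):
        k=[st(x0,y0,z),st(x1,y0,z),st(x1,y1,z),st(x0,y1,z)]
        for i in range(4):L(k[i],k[(i+1)%4],c)
    rect(-19,9,52,60,43,(0,0,255));rect(-19,9,-46,-38,43,(0,0,255));rect(-27,-19,-46,60,43,(0,0,255))
    rect(9,9,52,60,43,(0,0,255));L(st(9,60,43),st(9,60,21),(0,0,255));L(st(-19,60,43),st(-19,60,21),(0,0,255));L(st(-19,60,21),st(9,60,21),(0,0,255))
    L(st(0,0,37),st(0,52,37),(0,255,0));rect(44,234,-25,25,56,(255,0,0))
    for A,B in extra:L(A,B,(255,255,0))
    return im
s=arm.sense();R=Ro.from_euler("xyz",s["tcp_rot"])
P=lambda x,y,z:s["position"]+R.apply(np.array([x,y,z])/1e3)
ex=[(P(a,0,71.5),P(a,0,51.5)) for a in(-12,-7,7,12)]+[(P(-12,0,71.5),P(-7,0,71.5)),(P(12,0,71.5),P(7,0,71.5))]
a=draw(p,325,110,60,60,8);b=draw(q,350,165,45,80,8,ex)[:600]
cv2.imwrite("pics/e.png",np.hstack([np.vstack([a,np.zeros((600-480,480,3),np.uint8)]),b[:, :320]]))
# bar centreline in top
g=cv2.cvtColor(p["color"],cv2.COLOR_BGR2GRAY)
for v in (143,144,145,150,151,152,153,154,155,156,157,158): print(v,g[v,345:360])
E
python3 e.py
```

```text
143 [147 134 132 144 149 140 130 141 157 161 153 126  88  74  76]
144 [159 152 144 147 152 143 130 137 153 160 155 134  97  75  76]
145 [161 155 145 146 150 142 130 133 145 154 155 141 106  76  73]
150 [154 145 133 128 140 150 144 128 126 141 152 155 142 106  78]
151 [160 156 150 144 144 151 147 133 131 146 157 160 147 111  76]
152 [162 162 159 154 148 150 148 136 125 137 154 159 148 113  78]
153 [163 162 162 157 148 150 150 139 122 128 149 157 147 117  82]
154 [162 162 161 155 148 149 153 142 124 127 147 156 150 126  91]
155 [160 160 158 152 145 148 153 145 129 129 147 157 155 139 103]
156 [158 158 157 153 147 147 152 147 135 132 146 158 160 147 111]
157 [159 160 160 158 154 148 149 146 136 125 134 148 152 140 108]
158 [163 163 164 163 156 143 137 136 128 113 112 121 125 116  95]
```

View pics/e.png

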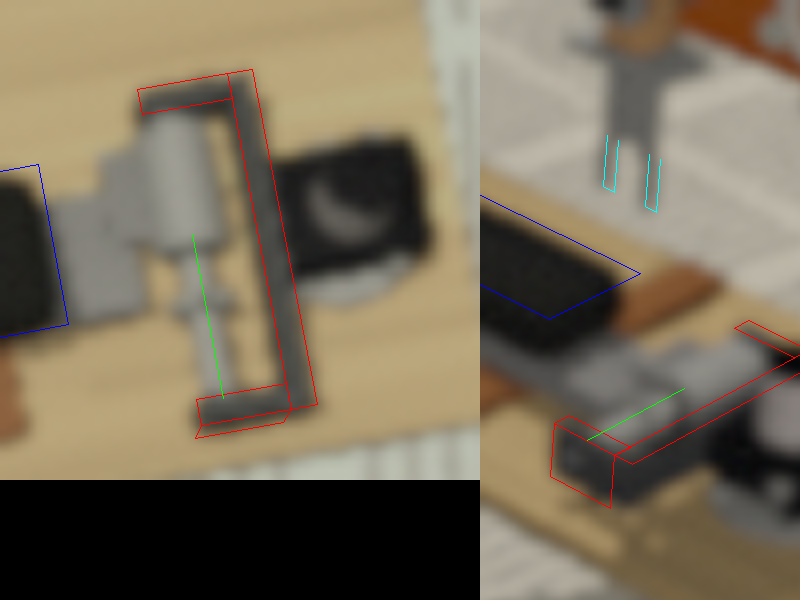

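The overlay fits the bracket to about 1 mm in the top view. In the side view, fork and bracket differ from the model by about 2 mm relative to each other. I'll lower the fork to just above the bar and compare directly.

```bash
python3 -c "
from h import *
print(st(-.5,41,0))"; python3 g.py .5485 -.0716 .1235 1.757
```

```text
[ 0.54850452 -0.07159775  0.        ]
lin [-0.4 -1.5 76.2] turn [-0.001  -0.0003 -0.0044]
t 6.9 [ 0.55   -0.0709  0.1997] [-3.1406e+00 -3.0000e-04  1.7526e+00] F [ 0.  -1.  -1.2] gap 0.217 q [-0.27  0.12  1.53 -0.    1.49 -0.45]
```

>>> arm_command --fingers '[0.85,0.85,0.85,0.85,0.85]' --linear '[[0,-1.5,30],[0,-1.5,60],[0,-1.5,76],[0,-1.5,76],[0,-1.5,76]]' --turn '[[0,0,-0.004],[0,0,-0.004],[0,0,-0.004],[0,0,-0.004],[0,0,-0.004]]'

```text
t: 7.4
position: [0.5484, -0.0727, 0.1249]
tcp_rot: [3.142, 0.0, 1.754]
ft_force: [0.3, -0.7, -0.9]
finger_gap: 0.225
```

```bash
cat > f.py <<'E'
from h import *
import sys,pickle
exec(open("e.py").read().split("a=draw")[0].replace('p=pickle.load(open("top.pkl","rb"));q=pickle.load(open("side2.pkl","rb"))','p=imaging.read_camera("top");q=imaging.read_camera("side")'))
n=sys.argv[1];ex+=[(P(-12,0,71.5),P(-12,0,44.5)),(P(12,0,71.5),P(12,0,44.5))]
pickle.dump((p,q,s),open(f"f{n}.pkl","wb"))
print(s["position"],s["tcp_rot"])
a=draw(p,330,115,48,73,8,ex);b=draw(q,335,180,50,73,8,ex)
cv2.imwrite(f"pics/f{n}.png",np.hstack([a,b]))
E
python3 f.py 3; python3 g.py .5485 -.0716 .1235 1.757
```

```text
[ 0.54888012 -0.07249503  0.12560922] [3.14005010e+00 7.31008695e-04 1.75412461e+00]
lin [ 1.  -0.2  2.1] turn [ 0.0015  0.0007 -0.0029]
t 7.5 [ 0.5489 -0.0725  0.1256] [3.1401e+00 7.0000e-04 1.7541e+00] F [ 0.6 -0.3 -1.7] gap 0.223 q [-0.27  0.16  1.64  0.    1.34 -0.45]
```

View pics/f3.png

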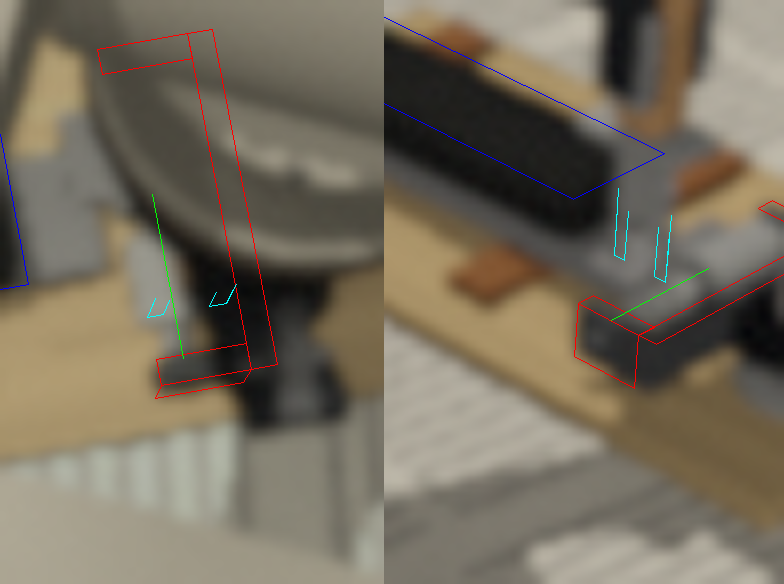

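The top view shows the collar at about (155,260) and the bar down to the ear at (185,345), but the near finger mostly hides the prongs. The fork's rack pose is now known from the grasp, so I'll use the first pictures to calibrate the cameras.

```bash
cat > k.py <<'E'
from h import *
import pickle
p=pickle.load(open("top.pkl","rb"));q=pickle.load(open("side.pkl","rb"))
c,s=np.cos(.170),np.sin(.170);O=np.array([.3922,-.3349])
F=lambda a,b,z:np.array([*(O+np.array([c*a-s*b,s*a+c*b])/1e3),z/1e3])
def draw(p,u0,v0,w,h,f):
    im=cv2.resize(p["color"][v0:v0+h,u0:u0+w],None,fx=f,fy=f,interpolation=cv2.INTER_CUBIC)
    for A,B,z,col in [(22,13,76,(0,0,255)),(10,10,141,(255,255,0)),(10,10,76,(0,255,0))]:
        k=[tuple(int(round((t+.5)*f-.5)) for t in np.array(proj(p,F(a,b,z)))-[u0,v0]) for a,b in[(A,B),(-A,B),(-A,-B),(A,-B)]]
        for i in range(4):cv2.line(im,k[i],k[(i+1)%4],col,1)
    return im
cv2.imwrite("pics/k.png",np.hstack([draw(p,453,200,40,40,10),draw(q,360,248,40,50,10)[:400] if 0 else draw(q,360,255,40,40,10)]))
E
python3 k.py
```

```text
(no output)
```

View pics/k.png

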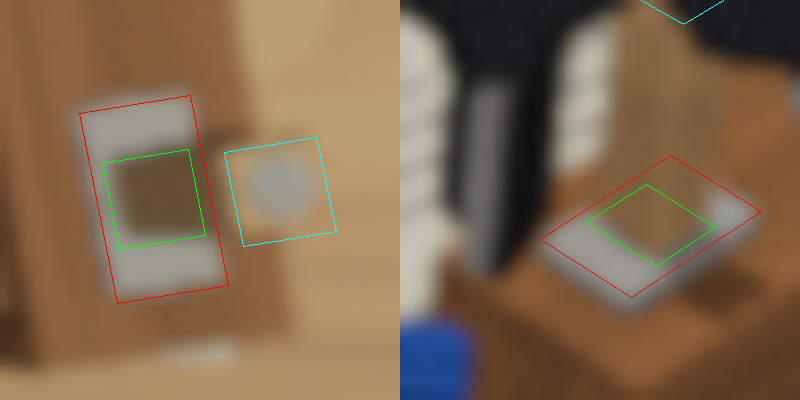

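In the top view the known fork pose overlays the picture to about 0.5 mm, so the top camera is trustworthy. The side view shows the same horizontally. I'll centre at stand x ≈ +0.2 mm, which is +1.7 mm along tool x, and descend gently while watching the force.

>>> arm_command --fingers '[0.85,0.85,0.85,0.85,0.85,0.85,0.85]' --linear '[[1.7,0,0],[1.7,0,5],[1.7,0,10],[1.7,0,14],[1.7,0,17],[1.7,0,19],[1.7,0,20]]' --turn '[[0,0,0],[0,0,-0.003],[0,0,-0.003],[0,0,-0.003],[0,0,-0.003],[0,0,-0.003],[0,0,-0.003]]'

```text
t: 8.2
position: [0.5481, -0.0702, 0.104]
tcp_rot: [-3.141, -0.0, 1.758]
ft_force: [0.1, -0.3, -0.7]
finger_gap: 0.221
```

```bash
cat >> g.py <<'E'
d=(s["position"][:2]-S[:2])*1000;c_,s_=np.cos(S[2]),np.sin(S[2]);print("stand xy",c_*d[0]+s_*d[1],-s_*d[0]+c_*d[1],"F stand",c_*s["ft_force"][0]+s_*s["ft_force"][1],-s_*s["ft_force"][0]+c_*s["ft_force"][1],"tips z",s["position"][2]*1000-71.5,"M",s["wrist_torque"].round(2))
E
python3 g.py .5485 -.0716 .0915 1.757
```

```text
lin [-1.4  0.1 12.5] turn [-0.0003 -0.0002  0.0008]
t 8.2 [ 0.5481 -0.0702  0.104 ] [-3.1413e+00 -2.0000e-04  1.7578e+00] F [ 0.1 -0.3 -0.7] gap 0.221 q [-0.27  0.18  1.67  0.    1.3  -0.45]
stand xy 0.9343328034535192 41.133647268715244 F stand -0.317332853881942 -0.02068889730708634 tips z 32.54188126956227 M [-0.01 -0.03 -0.02]
```

No contact force with the tips 4.5 mm below the top of the bar, so the fork straddles it. Continuing down.

>>> arm_command --fingers '[0.85,0.85,0.85,0.85,0.85,0.85]' --linear '[[0,0,3],[0,0,6],[0,0,9],[0,0,11.5],[0,0,11.5],[0,0,11.5]]' --turn '[[0,0,0],[0,0,0],[0,0,0],[0,0,0],[0,0,0],[0,0,0]]'

```text
t: 8.8
position: [0.5482, -0.0702, 0.0928]
tcp_rot: [-3.142, -0.0, 1.758]
ft_force: [0.9, -0.5, -1.1]
finger_gap: 0.223
```

```bash
python3 f.py 4; python3 g.py .5485 -.0716 .0915 1.757
```

```text
[ 0.5482342  -0.07024835  0.09293885] [3.14140629e+00 3.68875035e-06 1.75779137e+00]
lin [-1.4  0.   1.4] turn [0.0002 0.     0.0008]
t 8.9 [ 0.5482 -0.0702  0.0929] [3.1414 0.     1.7578] F [-1.   0.8 -2.9] gap 0.225 q [-0.27  0.19  1.68  0.    1.27 -0.45]
stand xy 0.8761246658679056 41.0152814246834 F stand 0.9402702323942391 0.844109655420016 tips z 21.438846330583644 M [-0.02  0.02  0.04]
```

View pics/f4.png

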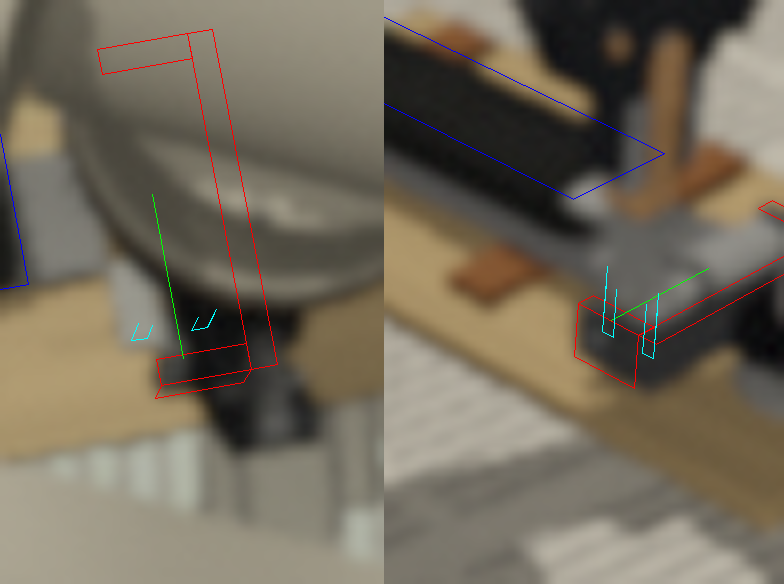

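>>> arm_command --fingers '[0.85,0.85,0.85,0.85,0.85,0.85,0.85]' --linear '[[0,3,0],[0,6,0],[0,8,0],[0,10,0],[0,11,0],[0,12,0],[0,12,0]]' --turn '[[0,0,0],[0,0,0],[0,0,0],[0,0,0],[0,0,0],[0,0,0],[0,0,0]]'

```text
t: 9.6
position: [0.56, -0.068, 0.0928]
tcp_rot: [-3.142, -0.0, 1.758]
ft_force: [0.4, 0.0, -1.0]
finger_gap: 0.224
```

>>> arm_command --fingers '[0.85,0.85,0.85]' --linear '[[0,1,0],[0,2,0],[0,2,0]]' --turn '[[0,0,0],[0,0,0],[0,0,0]]'

```text
t: 9.9
position: [0.562, -0.0676, 0.0928]
tcp_rot: [-3.142, -0.0, 1.758]
ft_force: [-0.3, -0.4, -1.8]
finger_gap: 0.222
```

>>> arm_command --fingers '[0.85,0.85,0.85]' --linear '[[0,1,0],[0,2,0],[0,2,0]]' --turn '[[0,0,0],[0,0,0],[0,0,0]]'

```text
t: 10.2
position: [0.5636, -0.0673, 0.0927]
tcp_rot: [-3.141, -0.0, 1.758]
ft_force: [-4.4, -1.3, 1.1]
finger_gap: 0.224
```

>>> arm_command --fingers '[0.85,0.85,0.85,0.85]' --linear '[[0,1,0],[0,2,0],[0,2,0],[0,2,0]]' --turn '[[0,0,0],[0,0,0],[0,0,0],[0,0,0]]'

```text
t: 10.6
position: [0.5655, -0.067, 0.0927]
tcp_rot: [-3.141, -0.0, 1.758]
ft_force: [-5.0, -1.4, 0.5]
finger_gap: 0.222
```

>>> arm_command --fingers '[0.85,0.85,0.85,0.85]' --linear '[[0,1,0],[0,2,0],[0,2,0],[0,2,0]]' --turn '[[0,0,0],[0,0,0],[0,0,0],[0,0,0]]'

```text
t: 11.0
position: [0.5673, -0.0666, 0.0927]
tcp_rot: [-3.14, -0.0, 1.758]
ft_force: [-6.0, -3.2, 1.3]
finger_gap: 0.223
```

>>> arm_command --fingers '[0.85,0.85,0.85,0.85]' --linear '[[0,0.7,0],[0,1.2,0],[0,1.2,0],[0,1.2,0]]' --turn '[[0,0,0],[0,0,0],[0,0,0],[0,0,0]]'

```text
t: 11.4
position: [0.5684, -0.0664, 0.0927]
tcp_rot: [-3.14, -0.0, 1.758]
ft_force: [-7.5, -2.1, 2.8]
finger_gap: 0.224
```

```bash
cat > w.py <<'E'
from h import *
F=[];P=[]
for i in range(4): imaging.read_camera("top");s=arm.sense();F.append(s["ft_force"]);P.append(s["position"])
F=np.mean(F,0);P=np.mean(P,0);c,n=np.cos(S[2]),np.sin(S[2]);d=(P[:2]-S[:2])*1e3
print("F stand x,y,z",round(c*F[0]+n*F[1],2),round(-n*F[0]+c*F[1],2),round(F[2],2),"stand xy",(c*d[0]+n*d[1]).round(2),(-n*d[0]+c*d[1]).round(2),"z",P[2].round(4),"rot",s["tcp_rot"].round(4),"M",s["wrist_torque"].round(2),"t",s["t"])
E
python3 w.py
```

```text
F stand x,y,z -0.89 7.42 1.85 stand xy 0.9 20.52 z 0.0927 rot [-3.1400e+00 -2.0000e-04  1.7578e+00] M [-0.47  1.67  0.07] t 11.6
```

>>> arm_command --fingers '[0.85,0.85,0.85,0.85]' --linear '[[0,0.7,0],[0,1.3,0],[0,1.3,0],[0,1.3,0]]' --turn '[[0,0,0],[0,0,0],[0,0,0],[0,0,0]]'

```text
t: 12.0
position: [0.5695, -0.0663, 0.0926]
tcp_rot: [-3.14, -0.0, 1.758]
ft_force: [-8.8, -2.6, 2.5]
finger_gap: 0.221
```

```bash
python3 w.py
```

```text
F stand x,y,z -0.59 8.44 2.39 stand xy 0.89 19.32 z 0.0927 rot [-3.1398e+00 -2.0000e-04  1.7578e+00] M [-0.53  1.89  0.06] t 12.2
```

>>> arm_command --fingers '[0.85,0.85,0.85,0.85]' --linear '[[0,0.5,0],[0,1.0,0],[0,1.0,0],[0,1.0,0]]' --turn '[[0,0,0],[0,0,0],[0,0,0],[0,0,0]]'

```text
t: 12.6
position: [0.5705, -0.0661, 0.0926]
tcp_rot: [-3.14, -0.0, 1.758]
ft_force: [-8.6, -3.2, 3.3]
finger_gap: 0.219
```

```bash
python3 w.py
```

```text
F stand x,y,z -0.71 9.17 2.42 stand xy 0.89 18.43 z 0.0926 rot [-3.1395e+00 -2.0000e-04  1.7578e+00] M [-0.55  2.03  0.07] t 12.8
```

Force is 9.2 N. I'll push 0.4 mm more and begin the swing about the far pivot.

>>> arm_command --fingers '[0.85,0.85,0.85,0.85,0.85,0.85,0.85]' --linear '[[0,0.4,0],[0,0.4,0],[0.8,0.4,0],[2.0,0.45,0],[3.2,0.5,0],[4.9,0.65,0],[4.9,0.65,0]]' --turn '[[0,0,0],[0,0,0],[0,0,0],[0,0,0.015],[0,0,0.03],[0,0,0.06],[0,0,0.06]]'

```text
t: 13.5
position: [0.5701, -0.0611, 0.0925]
tcp_rot: [-3.139, 0.0, 1.697]
ft_force: [-9.4, -3.9, 0.8]
finger_gap: 0.22
```

```bash
python3 w.py
```

```text
F stand x,y,z -1.46 9.82 0.81 stand xy 5.76 17.89 z 0.0925 rot [-3.1392  0.      1.6978] M [-0.7   2.11 -0.02] t 13.7
```

>>> arm_command --fingers '[0.85,0.85,0.85,0.85,0.85,0.85,0.85,0.85]' --linear '[[1.1,0.05,0],[2.2,0.1,0],[3.4,0.2,0],[4.5,0.35,0],[5.6,0.5,0],[6.7,0.65,0],[8.3,0.95,0],[8.3,0.95,0]]' --turn '[[0,0,0.02],[0,0,0.04],[0,0,0.06],[0,0,0.08],[0,0,0.1],[0,0,0.12],[0,0,0.15],[0,0,0.15]]'

```text
t: 14.5
position: [0.5699, -0.0526, 0.0925]
tcp_rot: [-3.139, 0.0, 1.547]
ft_force: [-9.7, -1.9, 1.0]
finger_gap: 0.224
```

```bash
python3 w.py; python3 f.py 5
```

```text
F stand x,y,z -0.45 9.91 1.68 stand xy 14.12 16.51 z 0.0925 rot [-3.1390e+00  2.0000e-04  1.5477e+00] M [-0.53  2.28 -0.  ] t 14.7
[ 0.56983982 -0.0526773   0.09244255] [-3.13896395e+00  1.06083528e-04  1.54777359e+00]
```

View pics/f5.png

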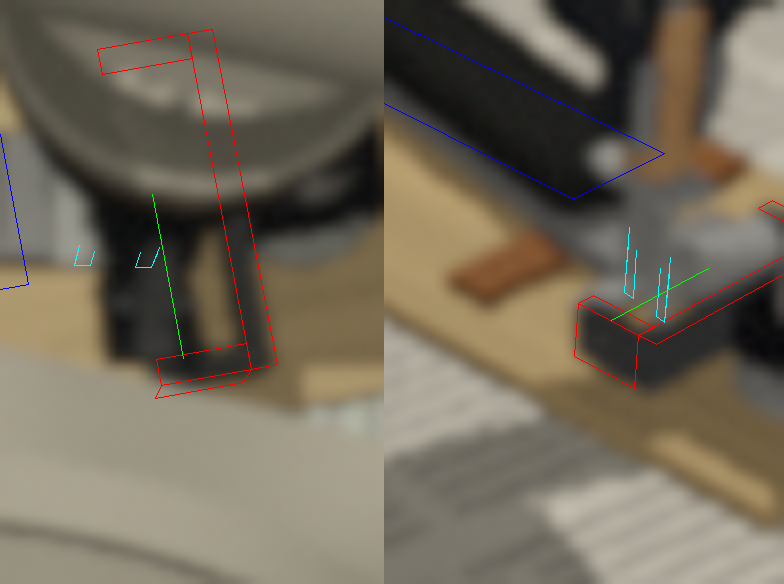

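The armrest has swung: in the side crop its end has left the ear at (600,330), the front edge of the ear is free, and the pad has moved up-left of its old outline. Next I let the spring out gently, centre the fork and lift.

>>> arm_command --fingers '[0.85,0.85,0.85,0.85,0.85,0.85,0.85,0.85]' --linear '[[0,-2,0],[0,-4,0],[0,-6,0],[0,-8.5,0],[-1.0,-10.5,0],[-1.5,-11,0],[-1.5,-11,-4],[-1.5,-11,-10]]' --turn '[[0,0,0],[0,0,0],[0,0,0],[0,0,0],[0,0,0],[0,0,0],[0,0,0],[0,0,0]]'

```text
t: 15.6
position: [0.5599, -0.0538, 0.1031]
tcp_rot: [-3.141, -0.0, 1.548]
ft_force: [-0.3, 0.4, -1.4]
finger_gap: 0.222
```

```bash
python3 g.py .3922 -.3349 .23 .17
```

```text
lin [-284.9 -161.2 -127. ] turn [-2.0000e-04 -1.0000e-04  1.3777e+00]
t 15.6 [ 0.5599 -0.0538  0.1031] [-3.1415e+00 -2.0000e-04  1.5477e+00] F [-0.3  0.4 -1.4] gap 0.222 q [-0.23  0.2   1.64  0.    1.3  -0.21]
stand xy 14.870072926556876 26.50286573926674 F stand 0.46300845368927374 0.21371646452818288 tips z 31.5704534118983 M [-0.04 -0.01 -0.01]
```

>>> arm_command --fingers '[0.85,0.85,0.85,0.85,0.85,0.85,0.85,0.85]' --linear '[[0,0,-15],[0,0,-60],[0,0,-105],[-40,-23,-127],[-80,-46,-127],[-120,-69,-127],[-160,-92,-127],[-200,-115,-127]]' --turn '[[0,0,0],[0,0,0],[0,0,0],[0,0,0.14],[0,0,0.28],[0,0,0.42],[0,0,0.56],[0,0,0.7]]'

```text
t: 16.4
position: [0.4392, -0.2524, 0.2314]
tcp_rot: [3.14, -0.0, 0.842]
ft_force: [1.3, -0.8, -1.3]
finger_gap: 0.221
```

```bash
python3 g.py .3922 -.3349 .23 .17
```

```text
lin [-92.8  19.9   1.4] turn [ 0.0015 -0.0008  0.6724]
t 16.4 [ 0.4392 -0.2524  0.2314] [ 3.1399e+00 -2.0000e-04  8.4240e-01] F [ 1.3 -0.8 -1.3] gap 0.221 q [-0.67  0.01  1.59  0.    1.54  0.05]
stand xy -157.87813589299998 181.97591990782175 F stand -0.9968193039071538 -1.1176237207340955 tips z 159.87950668923233 M [-0.05 -0.04 -0.01]
```

>>> arm_command --fingers '[0.85,0.85,0.85,0.85,0.85,0.85,0.85]' --linear '[[-40,8,1],[-75,16,1],[-94,20,1],[-94,20,1],[-94,20,1],[-94,20,1],[-94,20,1]]' --turn '[[0,0,0.14],[0,0,0.28],[0,0,0.42],[0,0,0.56],[0,0,0.677],[0,0,0.677],[0,0,0.677]]'

```text
t: 17.1
position: [0.3932, -0.3348, 0.2296]
tcp_rot: [3.141, -0.0, 0.175]
ft_force: [-0.2, -0.4, -1.8]
finger_gap: 0.221
```

```bash
python3 g.py .3922 -.3349 .091 .17
```

```text
lin [ -1.1  -0.2 138.6] turn [ 0.0006 -0.0005  0.0046]
t 17.1 [ 0.3932 -0.3348  0.2296] [ 3.1409e+00 -5.0000e-04  1.7460e-01] F [-0.2 -0.4 -1.8] gap 0.221 q [-0.85  0.03  1.57  0.    1.54  0.54]
stand xy -230.32867390356694 242.44770588211642 F stand -0.3426090469374234 0.21930869719913304 tips z 158.12961615941686 M [ 0.02 -0.    0.04]
```

>>> arm_command --fingers '[0.85,0.85,0.85,0.85,0.85,0.85,0.85,0.85]' --linear '[[-1,0,35],[-1,0,70],[-1,0,85],[-1,0,100],[-1,0,115],[-1,0,128],[-1,0,136],[-1,0,138]]' --turn '[[0,0,0.004],[0,0,0.004],[0,0,0.004],[0,0,0.004],[0,0,0.004],[0,0,0.004],[0,0,0.004],[0,0,0.004]]'

```text
t: 17.9
position: [0.392, -0.3348, 0.0902]
tcp_rot: [-3.141, 0.0, 0.168]
ft_force: [-0.0, 0.8, -1.3]
finger_gap: 0.222
```

>>> arm_command --fingers '[0.85]' --linear '[[0,0,0.5]]' --turn '[[0,0,0]]'

```text
t: 18.0
position: [0.3922, -0.3351, 0.0905]
tcp_rot: [3.142, -0.0, 0.167]
ft_force: [-0.8, -0.5, -2.0]
finger_gap: 0.225
```

>>> arm_command --fingers '[0.85,0.85,0.6,0.4,0.4,0.4,0.4,0.4]' --linear '[[0,0,0.5],[0,0,0.8],[0,0,0.8],[0,0,0],[0,0,0],[0,0,-30],[0,0,-75],[0,0,-120]]' --turn '[[0,0,0],[0,0,0],[0,0,0],[0,0,0],[0,0,0],[0,0,0],[0,0,0],[0,0,0]]' --grip_force 20

```text
t: 18.8
position: [0.3918, -0.3347, 0.2117]
tcp_rot: [-3.141, 0.0, 0.167]
ft_force: [0.2, -0.7, 0.1]
finger_gap: 0.599
```

```bash
cat > m.py <<'E'
from h import *
import pickle
p=imaging.read_camera("top");q=imaging.read_camera("side");pickle.dump((p,q),open("m.pkl","wb"))
cv2.imwrite("pics/m.png",np.hstack([cv2.resize(p["color"][80:260,240:500],(420,291)),np.zeros((291,0,3),np.uint8)]))
a=cv2.resize(p["color"][85:245,240:400],(480,480),interpolation=cv2.INTER_CUBIC);b=cv2.resize(p["color"][180:260,430:510],(320,320),interpolation=cv2.INTER_CUBIC)
e=cv2.resize(q["color"][230:310,330:450],(320,213),interpolation=cv2.INTER_CUBIC)
cv2.imwrite("pics/m.png",np.hstack([a,np.vstack([b,e])[:480]]))
E
python3 m.py; python3 g.py .57 0.02 .2 .187
```

```text
lin [ 233.3 -322.3   15.2] turn [ 0.0074 -0.0045 -0.0201]
t 18.9 [ 0.3934 -0.3364  0.2165] [ 3.1342 -0.0045  0.1669] F [ 0.7 -0.  -0.9] gap 0.599 q [-0.86  0.03  1.6   0.    1.5   0.55]
stand xy -231.95849954097628 242.5760284807504 F stand -0.17019758659202622 -0.6466819157780068 tips z 144.9701676267283 M [-0.02  0.04  0.05]
```

View pics/m.png

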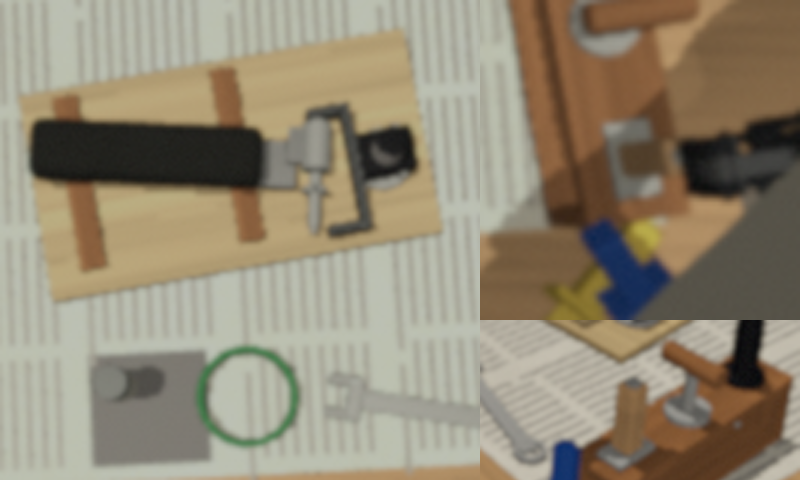

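The fork is back in its slot (upper right crop at (635,155) and lower right). The armrest is swung out and clear: its sprung end at (315,230) sits left of the ear's front edge at (330,228). The blue and yellow copies look to be in different places, so I'll check that numerically in all the stored pictures.

```bash
cat > n.py <<'E'
from h import *
import pickle
L=lambda f:pickle.load(open(f,"rb"))
pics=[("top",L("top.pkl")),("side",L("side.pkl")),("side2",L("side2.pkl")),("top2",L("top2.pkl"))]
for k in (3,4,5):
    p,q,_=L(f"f{k}.pkl");pics+=[(f"ft{k}",p),(f"fs{k}",q)]
p,q=L("m.pkl");pics+=[("mt",p),("ms",q)]
for n,p in pics:
    h=cv2.cvtColor(p["color"],cv2.COLOR_BGR2HSV);W=cloud(p);o=[]
    for lo,hi in [((108,120,60),(128,255,255)),((22,150,100),(32,255,255))]:
        m=cv2.inRange(h,lo,hi);m[:,530:]=0
        if n[0]=="s" or n[1]=="s":m[350:]=0
        k,l,s,c=cv2.connectedComponentsWithStats(m)
        if k>1:
            i=1+np.argmax(s[1:,4]);o.append((s[i].tolist(),np.nanmedian(W[l==i],0).round(3).tolist()))
        else:o.append(None)
    print(n,o)
E
python3 n.py
```

```text
top [([477, 256, 29, 18, 280], [0.29, -0.376, 0.083]), ([440, 272, 21, 17, 179], [0.256, -0.281, 0.101])]
side [([350, 288, 20, 41, 428], [0.283, -0.389, 0.07]), ([313, 268, 13, 37, 367], [0.247, -0.295, 0.08])]
side2 [([350, 275, 20, 58, 507], [0.314, -0.349, 0.053]), ([322, 304, 31, 19, 262], [0.286, -0.318, 0.016])]
top2 [([456, 236, 23, 25, 278], [0.322, -0.338, 0.056]), ([442, 247, 20, 24, 202], [0.296, -0.317, 0.016])]
ft3 [([456, 236, 23, 25, 278], [0.322, -0.338, 0.057]), ([442, 247, 20, 25, 201], [0.296, -0.317, 0.016])]
fs3 [([350, 275, 20, 58, 503], [0.314, -0.349, 0.052]), ([322, 304, 31, 19, 264], [0.286, -0.318, 0.016])]
ft4 [([456, 236, 23, 25, 278], [0.322, -0.339, 0.056]), ([441, 247, 21, 25, 200], [0.295, -0.317, 0.016])]
fs4 [([350, 275, 20, 58, 502], [0.313, -0.35, 0.052]), ([322, 304, 31, 19, 265], [0.286, -0.317, 0.017])]
ft5 [([456, 236, 23, 25, 278], [0.322, -0.338, 0.057]), ([441, 247, 21, 24, 204], [0.296, -0.317, 0.016])]
fs5 [([350, 276, 20, 57, 497], [0.313, -0.35, 0.052]), ([322, 304, 31, 19, 263], [0.286, -0.317, 0.016])]
mt [([456, 236, 21, 24, 217], [0.325, -0.335, 0.065]), ([438, 248, 25, 29, 250], [0.292, -0.316, 0.016])]
ms [([349, 276, 21, 58, 476], [0.314, -0.349, 0.053]), ([322, 305, 31, 18, 266], [0.286, -0.318, 0.016])]
```

Both look-alikes stood on their prong tips at t≈0.7 s and had toppled by t≈6.8 s, before I got near the bracket. My planned paths stayed centimetres away from them, so I can't say what caused it. I'll leave them alone. Next I measure the armrest and tray.

```bash
cat > o.py <<'E'
from h import *
import pickle
p,q=pickle.load(open("m.pkl","rb"))
def plane(p,u,v,z):
    K=p["intrinsics"];T=p["pose"]
    r=T[:3,:3]@np.array([(u-K[0,2])/K[0,0],-(v-K[1,2])/K[1,1],-1.0]);o=T[:3,3];return (o+r*(z-o[2])/r[2])[:2]
g=cv2.cvtColor(p["color"],cv2.COLOR_BGR2GRAY);m=(g<75).astype(np.uint8);m[:,:245]=0;m[:,332:]=0;m[:110]=0;m[160:]=0
m=cv2.morphologyEx(m,cv2.MORPH_OPEN,np.ones((3,3)));_,l,s,_=cv2.connectedComponentsWithStats(m);k=1+np.argmax(s[1:,4])
pts=np.array([plane(p,u,v,.055)*1000 for v,u in zip(*np.nonzero(l==k))],np.float32);r=cv2.minAreaRect(pts);print("pad",s[k],r)
b=cv2.boxPoints(r);b=b[np.argsort(b[:,1])];e=(b[2:].mean(0)-b[:2].mean(0));e/=np.linalg.norm(e);yaw=np.arctan2(e[1],e[0]);c=np.array(r[0])
print("armrest yaw",yaw,"theta",S[2]-yaw);n=np.array([-e[1],e[0]])
def sf(P):
    d=P/1e3-np.array(S[:2]);cc,ss=np.cos(S[2]),np.sin(S[2]);return (np.array([cc*d[0]+ss*d[1],-ss*d[0]+cc*d[1]])*1e3).round(1)
print("centre",c,"stand",sf(c),"sprung_end",sf(c-139*e+52*n),"far_pivot",sf(c-139*e-38*n),"grasp -30",c-30*e)
cA=lambda u,v:(240+(u+.5)/3-.5,85+(v+.5)/3-.5)
print("bar end seen",sf(plane(p,*cA(315,233),.037)*1000),"ear front",sf(plane(p,*cA(330,228),.043)*1000))
# tray
t=pickle.load(open("top.pkl","rb"));im=cv2.resize(t["color"][110:260,115:220],None,fx=4,fy=4,interpolation=cv2.INTER_CUBIC)
W=cloud(t);mm=(W[...,2]>.02)&(W[...,2]<.045);mm[:,:115]=0;mm[:,215:]=0;mm[:115]=0;mm[255:]=0
P=W[mm][:,:2]*1000;P=P[(P[:,1]>280)].astype(np.float32);print("tray rim pts",len(P),cv2.minAreaRect(P))
tr=(c[:2])
cv2.imwrite("pics/tray.png",im)
for u,v in [(148,124),(205,131),(183,247),(128,241)]:print(plane(t,u,v,.03))
E
python3 o.py
```

```text
pad [ 250  125   78   24 1548] ((589.1807250976562, 82.4810562133789), (186.40335083007812, 51.56240463256836), 88.24112701416016)
armrest yaw 1.5400983 theta 0.21730173
centre [589.1807251   82.48105621] stand [143.4 -27.6] sprung_end [18.8 53.2] far_pivot [ -0.6 -34.7] grasp -30 [588.25992942  52.49519157]
bar end seen [20.1 56. ] ear front [ 8.  55.1]
tray rim pts 927 ((473.2972106933594, 391.67352294921875), (142.05245971679688, 300.882568359375), 82.30754852294922)
[0.6240631  0.43651498]
[0.60735406 0.29327438]
[0.32052593 0.33595884]
[0.33366212 0.4702353 ]
```

```bash
python3 g.py .5905 .053 .2 1.54
```

```text
lin [ 259.  -351.4   15.1] turn [ 9.3000e-03  1.3000e-03 -1.3731e+00]
t 18.9 [ 0.3934 -0.3364  0.2165] [ 3.1342 -0.0045  0.1669] F [ 0.7 -0.  -0.9] gap 0.599 q [-0.86  0.03  1.6   0.    1.5   0.55]
stand xy -231.95849954097628 242.5760284807504 F stand -0.17019758659202622 -0.6466819157780068 tips z 144.9701676267283 M [-0.02  0.04  0.05]
```

>>> arm_command --fingers '[0.15,0.15,0.15,0.15,0.15,0.15,0.15,0.15]' --linear '[[27,-36,0],[54,-73,5],[81,-110,10],[108,-146,10],[135,-183,10],[162,-219,10],[190,-256,10],[217,-293,10]]' --turn '[[0,0,-0.14],[0,0,-0.28],[0,0,-0.42],[0,0,-0.56],[0,0,-0.7],[0,0,-0.84],[0,0,-0.98],[0,0,-1.12]]'

```text
t: 19.7
position: [0.558, -0.0081, 0.2003]
tcp_rot: [3.141, -0.0, 1.293]
ft_force: [1.2, -1.9, 0.3]
finger_gap: 0.847
```

```bash
python3 g.py .5905 .053 .12 1.54
```

```text
lin [67.7 14.4 80.3] turn [ 2.000e-04 -0.000e+00 -2.473e-01]
t 19.7 [ 0.558  -0.0081  0.2003] [ 3.1414e+00 -1.0000e-04  1.2927e+00] F [ 1.2 -1.9  0.3] gap 0.847 q [-0.15  0.13  1.53  0.    1.49  0.13]
stand xy 60.09891895380971 19.877011966963742 F stand -2.1030485657820597 -0.7976592592860746 tips z 128.78182952133793 M [-0.01  0.04 -0.02]
```

>>> arm_command --fingers '[0.15,0.15,0.15,0.15,0.15]' --linear '[[40,10,20],[67,14,50],[67,14,80],[67,14,80],[67,14,80]]' --turn '[[0,0,-0.12],[0,0,-0.245],[0,0,-0.245],[0,0,-0.245],[0,0,-0.245]]'

```text
t: 20.2
position: [0.5896, 0.0501, 0.1209]
tcp_rot: [-3.141, 0.0, 1.531]
ft_force: [0.2, 0.7, 0.7]
finger_gap: 0.852
```

```bash
python3 g.py .5905 .053 .031 1.54
```

```text
lin [ 2.9  0.8 89.9] turn [-0.0005 -0.     -0.0089]
t 20.2 [0.5896 0.0501 0.1209] [-3.1411  0.      1.5311] F [0.2 0.7 0.7] gap 0.852 q [-0.05  0.25  1.55 -0.    1.35 -0.01]
stand xy 111.45074570628155 -21.96538249629618 F stand 0.6797633001547762 -0.3741142778576976 tips z 49.3647068284764 M [0.03 0.02 0.01]
```

>>> arm_command --fingers '[0.15,0.15,0.15,0.15,0.15,0.6,0.6,0.6]' --linear '[[2,1,35],[2,1,65],[2,1,82],[2,1,90],[2,1,90],[2,1,90],[2,1,90],[2,1,90]]' --turn '[[0,0,-0.009],[0,0,-0.009],[0,0,-0.009],[0,0,-0.009],[0,0,-0.009],[0,0,-0.009],[0,0,-0.009],[0,0,-0.009]]' --grip_force 25

```text
t: 21.0
position: [0.5915, 0.0521, 0.0322]
tcp_rot: [3.139, 0.0, 1.541]
ft_force: [-2.9, -1.8, 8.6]
finger_gap: 0.582
```

```bash
python3 w.py; python3 -c "
from h import *
print(arm.sense()['finger_gap'])"
```

```text
F stand x,y,z -0.89 2.65 6.98 stand xy 113.09 -24.19 z 0.0322 rot [3.1393e+00 1.0000e-04 1.5406e+00] M [-0.21  0.41 -0.11] t 21.2
0.5803939229594355
```

>>> arm_command --fingers '[0.6,0.6,0.6,0.6,0.6,0.6,0.6,0.6]' --linear '[[0,0,0],[0,0,-0.5],[0,-1.5,-0.5],[0,-3,-0.5],[0,-5,-0.5],[0,-7,-0.5],[0,-9,-0.5],[0,-9,-0.5]]' --turn '[[0,0,0],[0,0,0],[0,0,0],[0,0,0],[0,0,0],[0,0,0],[0,0,0],[0,0,0]]' --grip_force 60

```text
t: 22.0
position: [0.583, 0.0526, 0.0323]
tcp_rot: [3.138, -0.0, 1.541]
ft_force: [4.5, 0.3, 6.4]
finger_gap: 0.574
```

```bash
python3 w.py
```

```text
F stand x,y,z -1.17 -3.98 7.97 stand xy 115.12 -15.9 z 0.0323 rot [ 3.1382e+00 -1.0000e-04  1.5407e+00] M [-0.06 -0.6  -0.06] t 22.2
```

>>> arm_command --fingers '[0.6,0.6,0.6,0.6]' --linear '[[0,0,-2],[0,0,-4],[0,0,-6],[0,0,-8]]' --turn '[[0,0,0],[0,0,0],[0,0,0],[0,0,0]]'

```text
t: 22.6
position: [0.5815, 0.0526, 0.0388]
tcp_rot: [-3.141, -0.0, 1.541]
ft_force: [-0.2, -0.1, -4.6]
finger_gap: 0.576
```

```bash
python3 w.py
```

```text
F stand x,y,z -0.23 0.15 -4.66 stand xy 115.39 -14.67 z 0.039 rot [-3.1414e+00 -1.0000e-04  1.5408e+00] M [ 0.04 -0.03 -0.04] t 22.8
```

>>> arm_command --fingers '[0.6,0.6,0.6,0.6,0.6,0.6]' --linear '[[0,0,-15],[0,0,-40],[0,0,-70],[0,0,-100],[0,0,-120],[0,0,-120]]' --turn '[[0,0,0],[0,0,0],[0,0,0],[0,0,0],[0,0,-0.08],[0,0,-0.2]]'

```text
t: 23.4
position: [0.5829, 0.0526, 0.1634]
tcp_rot: [3.136, 0.001, 1.744]
ft_force: [-0.7, 0.1, -4.7]
finger_gap: 0.57
```

```bash
python3 g.py .4755 .396 .16 3.007
```

```text
lin [356.8 -46.6   2.7] turn [ 0.004   0.0044 -1.263 ]
t 23.4 [0.5829 0.0526 0.1634] [3.1362e+00 1.1000e-03 1.7440e+00] F [-0.7  0.1 -4.7] gap 0.57 q [-0.04  0.2   1.52  0.    1.42 -0.21]
stand xy 115.11985906909307 -15.874315552289122 F stand 0.18855748840961972 0.7118221599359149 tips z 91.87084144215615 M [ 0.02  0.04 -0.01]
```

>>> arm_command --fingers '[0.6,0.6,0.6,0.6,0.6,0.6,0.6,0.6]' --linear '[[30,-4,0],[65,-8,0],[105,-13,0],[145,-19,0],[185,-24,0],[225,-29,0],[265,-35,0],[300,-39,0]]' --turn '[[0,0,-0.1],[0,0,-0.23],[0,0,-0.36],[0,0,-0.49],[0,0,-0.62],[0,0,-0.75],[0,0,-0.88],[0,0,-1.01]]'

```text
t: 24.2
position: [0.4916, 0.3435, 0.1601]
tcp_rot: [3.141, 0.0, 2.757]
ft_force: [1.3, -0.5, -4.5]
finger_gap: 0.575
```

```bash
python3 g.py .4755 .396 .16 3.007
```

```text
lin [34.6 42.6  0.1] turn [ 0.0008  0.0004 -0.2503]
t 24.2 [0.4916 0.3435 0.1601] [3.1408e+00 3.0000e-04 2.7567e+00] F [ 1.3 -0.5 -4.5] gap 0.575 q [ 0.48  0.23  1.48  0.    1.42 -0.7 ]
stand xy 417.9563853405936 19.954432692181456 F stand -0.6831694688467558 -1.1557639755184699 tips z 88.60024503654768 M [-0.02 -0.02  0.03]
```

>>> arm_command --fingers '[0.6,0.6,0.6,0.6,0.6,0.6]' --linear '[[15,18,0],[27,34,0],[34,42,0],[34,42,20],[34,42,50],[34,42,50]]' --turn '[[0,0,-0.12],[0,0,-0.25],[0,0,-0.25],[0,0,-0.25],[0,0,-0.25],[0,0,-0.25]]'

```text
t: 24.8
position: [0.4757, 0.3921, 0.1058]
tcp_rot: [-3.138, -0.004, 2.997]
ft_force: [-0.9, -0.4, -4.4]
finger_gap: 0.576
```

```bash
cat > r.py <<'E'
from h import *
p=imaging.read_camera("top");q=imaging.read_camera("side")
cv2.imwrite("pics/r.png",np.hstack([cv2.resize(p["color"][100:270,100:230],(390,510),interpolation=cv2.INTER_CUBIC),cv2.resize(q["color"][120:250,220:324],(408,510),interpolation=cv2.INTER_CUBIC)]))
T=np.array([.4733,.3917,0]);c,s=np.cos(3.007),np.sin(3.007)
E
python3 r.py; python3 g.py .4755 .396 .0155 3.007
```

```text
lin [ 2.2  2.6 94.3] turn [-0.0002 -0.0002 -0.0089]
t 24.9 [0.4773 0.3931 0.1098] [-3.1414e+00 -2.0000e-04  2.9981e+00] F [ 0.5 -0.2 -4.1] gap 0.575 q [ 0.56  0.31  1.5  -0.    1.34 -0.86]
stand xy 469.3558600643351 24.769328975800775 F stand -0.26667348026273885 -0.4978711327101477 tips z 38.25675170281623 M [-0.05 -0.01  0.  ]
```

View pics/r.png

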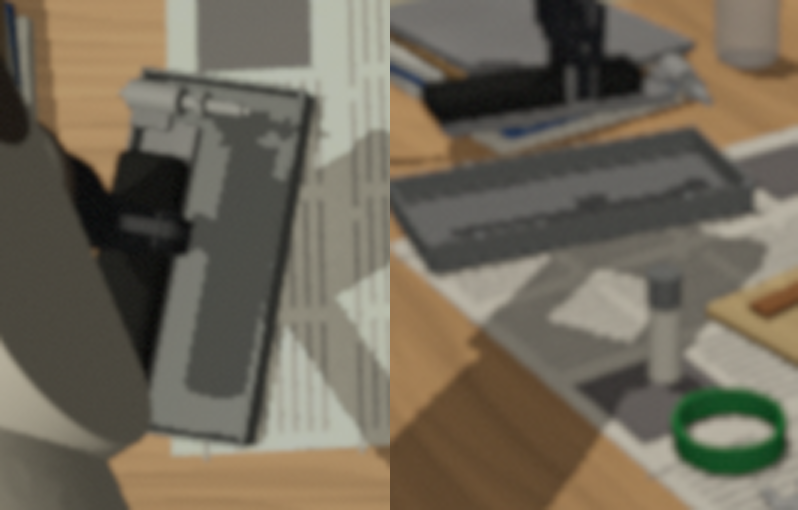

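The top crop shows the armrest above the tray with its hinge end at (185,100), parallel to the tray. After correcting for height, every end lies at least 13 mm inside the walls. Lowering now.

>>> arm_command --fingers '[0.6,0.6,0.6,0.6,0.6,0.6,0.6,0.6]' --linear '[[2,2,30],[2,2,55],[2,2,72],[2,2,82],[2,2,87],[2,2,90],[2,2,92],[2,2,92]]' --turn '[[0,0,-0.009],[0,0,-0.009],[0,0,-0.009],[0,0,-0.009],[0,0,-0.009],[0,0,-0.009],[0,0,-0.009],[0,0,-0.009]]'

```text
t: 25.7
position: [0.4756, 0.3959, 0.0174]
tcp_rot: [3.141, 0.0, 3.01]
ft_force: [0.2, -0.4, -4.9]
finger_gap: 0.574
```

```bash
python3 w.py
```

```text
F stand x,y,z 0.19 0.29 -4.63 stand xy 472.37 25.93 z 0.0174 rot [3.1411e+00 4.0000e-04 3.0098e+00] M [ 0.01  0.04 -0.02] t 25.9
```

>>> arm_command --fingers '[0.6,0.6,0.6,0.6]' --linear '[[0,0,0.6],[0,0,1.2],[0,0,1.4],[0,0,1.4]]' --turn '[[0,0,0],[0,0,0],[0,0,0],[0,0,0]]' --grip_force 40

```text
t: 26.3
position: [0.4755, 0.3958, 0.0164]
tcp_rot: [3.141, 0.0, 3.01]
ft_force: [-4.6, -3.5, 7.6]
finger_gap: 0.57
```

```bash
python3 w.py
```

```text
F stand x,y,z -2.16 4.78 7.57 stand xy 472.34 26.0 z 0.0164 rot [3.1411e+00 4.0000e-04 3.0098e+00] M [-0.4   0.68  0.01] t 26.5
```

>>> arm_command --fingers '[0.6,0.5,0.35,0.3,0.3,0.3,0.3,0.3]' --linear '[[0,0,-0.6],[0,0,-0.6],[0,0,-0.6],[0,0,-0.6],[0,0,-5],[0,0,-30],[0,0,-75],[0,0,-120]]' --turn '[[0,0,0],[0,0,0],[0,0,0],[0,0,0],[0,0,0],[0,0,0],[0,0,0],[0,0,0]]' --grip_force 20

```text
t: 27.3
position: [0.475, 0.3954, 0.1368]
tcp_rot: [-3.141, -0.001, 3.01]
ft_force: [1.6, 0.0, -0.3]
finger_gap: 0.7
```

>>> arm_command --fingers '[0.3,0.3,0.3,0.3,0.3,0.3,0.3,0.3]' --linear '[[0,0,-45],[0,40,-80],[0,85,-80],[0,130,-80],[0,175,-80],[0,220,-80],[0,250,-80],[0,250,-80]]' --turn '[[0,0,0],[0,0,0],[0,0,0],[0,0,0],[0,0,0],[0,0,0],[0,0,0],[0,0,0]]'

```text
t: 28.1
position: [0.5074, 0.6467, 0.213]
tcp_rot: [-3.14, -0.002, 3.012]
ft_force: [0.4, 0.5, -0.4]
finger_gap: 0.702
```

```bash
python3 g.py .4 .2 .3 3; cat > z.py <<'E'
from h import *
import pickle
p=imaging.read_camera("top");q=imaging.read_camera("side");pickle.dump((p,q),open("z.pkl","wb"))
W=cloud(p);t0=pickle.load(open("top.pkl","rb"));s0=pickle.load(open("side.pkl","rb"))
for n,a in [("top",p),("side",q)]:
    for t in ["pad_center","fork_grip","glue_stick","tape_roll","spanner","hook_tool","driver"]:
        for r in spotter.trace(a,t)[:2]: print(n,t,round(r["score"],2),(np.array(r["xy"])*[640,400]).round(1),np.nanmedian(cloud(a)[r["pixels"]],0).round(3))
m=(W[...,1]>.28)&(W[...,1]<.5)&(W[...,0]>.3)&(W[...,0]<.66)
g=cv2.cvtColor(p["color"],cv2.COLOR_BGR2GRAY);d=m&(g<50)&(W[...,2]>.03);print("pad z",np.nanmedian(W[d][:,2]),cv2.minAreaRect((W[d][:,:2]*1000).astype(np.float32)))
cv2.imwrite("pics/z.png",np.hstack([cv2.resize(p["color"][100:270,110:230],(360,510),interpolation=cv2.INTER_CUBIC),cv2.resize(q["color"][130:340,220:400],(437,510),interpolation=cv2.INTER_CUBIC)]))
E
python3 z.py
```

```text
lin [  49.  -456.9  -86.4] turn [-0.0012 -0.0016  0.0122]
t 28.1 [0.5074 0.6467 0.213 ] [-3.1404e+00 -1.6000e-03  3.0122e+00] F [ 0.4  0.5 -0.4] gap 0.702 q [ 0.81  0.72  0.68  0.    1.74 -0.63]
stand xy 712.9158480510846 -51.88336814105938 F stand 0.4157397180611474 -0.5332700005105548 tips z 141.47545297493613 M [-0.01  0.01 -0.04]
top pad_center 0.71 [163.2 187.1] [0.465 0.391 0.041]
top fork_grip 0.72 [451.5 255.9] [ 0.3   -0.322  0.016]
top fork_grip 0.68 [468.5 218.6] [ 0.392 -0.328  0.091]
top glue_stick 0.72 [278.4 213.1] [0.405 0.103 0.088]
top glue_stick 0.33 [462.5 185.7] [ 0.47  -0.319  0.127]
top tape_roll 0.74 [331.8 209. ] [ 0.402 -0.008  0.022]
top spanner 0.8 [380.8 223.9] [ 0.388 -0.148  0.006]
top spanner 0.22 [452.3 190.8] [ 0.463 -0.309  0.068]
top hook_tool 0.75 [462.4 184.2] [ 0.47  -0.318  0.128]
top hook_tool 0.52 [325.3 206.6] [ 0.421 -0.01   0.021]
top driver 0.62 [456.8 149.3] [ 0.547 -0.302  0.109]
side pad_center 0.63 [261.8 168.4] [0.453 0.383 0.032]
side fork_grip 0.92 [382.2 270.5] [ 0.384 -0.342  0.101]
side fork_grip 0.81 [346.7 314.4] [ 0.298 -0.334  0.017]
side glue_stick 0.82 [292.3 199.7] [0.397 0.098 0.053]
side tape_roll 0.66 [305.7 226.9] [ 0.394 -0.001  0.016]
side spanner 0.85 [339. 262.] [ 0.382 -0.164  0.007]
side hook_tool 0.57 [407.9 254.9] [ 0.465 -0.325  0.118]
side driver 0.81 [430.2 242.3] [ 0.541 -0.315  0.11 ]
pad z 0.04228799241864867 ((443.3684387207031, 397.8699951171875), (49.134674072265625, 186.74136352539062), 82.25599670410156)
```

```bash
python3 -c "
from h import *
print(arm.hand_in())"
```

```text
the job is handed in; nothing more can be done
None
```

The old armrest is off its bracket and lying pad up in the grey tray, and the job is handed in at about 28 s of the 72 s allowed. However, the blue and yellow look-alike forks did not stay where they were.

**What I did**
- **Spring bar:** I took the wooden-handled fork from its slot, straddled the bar, and pushed the collar until the spring force read 9.2 N, then 0.4 mm more.
- **Swing-out:** With the bar held in at about 9.9 N, I swung the sprung end out. It measured x ≈ 19 mm, where 12 mm was needed.
- **Tool and armrest:** I put the fork back in its own slot and drew the armrest about 8 mm along its own +y. It then lifted free, weighing 4.7 N, and I laid it in the tray.

**Last checks**
- The pad is flat and parallel to the tray. Its top is at z 42 mm, where 44 mm is expected on the tray floor.
- The fork, driver and hook tool are in the rack, and the glue stick, tape roll and spanner are where they were, to measuring accuracy.
- The gripper is clear of everything, with no contact force.

**What failed or disagreed**
- **Look-alikes moved:** They stood upright on their prong tips at the start, and by t ≈ 6.8 s both had shifted about 50 mm. The yellow one lies flat and the blue one leans. By the nominal dimensions my path missed them by several centimetres, and no force reading at the end of a move showed contact. I can't rule out that the arm caused it. I left them as they were.
- **Tray position:** Two estimates of the tray's centre differed by about 8 mm, which is within the clearance.
- **Final look:** The picture limit was reached, so the end state was checked by numbers only.

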